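# Press the base weight into a chess rook

## Task

The grey rook waits upside down in the sliding nest of the green hand press, with a brass weight standing proud of its base. Push the nest all the way in under the ram, then pull the press lever right down to its stop so that the weight is pressed home flush, and ease the lever slowly back up to rest - do not let it spring back. Leave the nest in and the finished pieces and tub beside the press where they stand.

Things in the scene. Friction and masses are not known exactly. Their poses are not given: they have to be found in the camera images.
- press: Green cast bench hand press, fixed to the table, foot 285 x 130 mm. Origin on the table below the ram axis; x points from the operator's side (front, -x) to the column (rear, +x), y to the operator's left, z up. Head over the ram: x -44 to +117, y -32 to +32 (black spring drum to +58), z 160 to 237 mm; raised ram to 276 mm. In front of x -60 mm only nest and lever stand above the foot.
- lever (a joint): Lever angle (rad): 0 at rest (bar pointing forward, 0.84 rad up), grows as the ball is pulled down, 1.05 at the bottom stop. A spring lifts it: about 4 N at the ball near rest, 9 N at the bottom, 4 N more while the weight goes in (from 0.55 rad). Let go at the bottom it snaps back at over 2 rad/s; easing means staying below 1.2 rad/s. It lowers the ram 16 mm per rad, to the rook's base at the stop.
- lever_ball (a point): Centre of the red ball knob, 32 mm across, on the end of the 12 mm lever bar, on the operator's right. It moves on an arc of 175 mm radius about lever_hinge in the press's x-z plane: at rest 117 mm in front of and 130 mm above the hinge, at the bottom 171 mm in front and 36 mm below. Can be pinched from above, fingers closing along the press's y axis; it pivots between the fingers.
- lever_hinge (a point): Point on the lever's turning axis in the lever's plane, at x +28, y -85, z 195 mm in the press frame (fixed to the press; its axes are the press's). The turning axis is the press's y axis.
- nest (a joint): Position of the sliding nest (m): 0 fully out towards the operator, as it starts; 0.100 fully in at its end stop, the rook under the ram. It slides along the press's +x axis with about 3 N of friction and stays where it is left.
- slide_knob (a point): Centre of the black ball knob, 26 mm across, on the end of the nest's 10 mm push rod, 56 mm above the table, 160 mm in front of the rook's axis; 260 mm in front of the ram axis when the nest is out, 160 mm when fully in. Free table around and below it; at rest the lever ball hangs above, 71 mm behind its final place and 85 mm to the right.
- rook_center (a point): Centre of the grey resin rook, 54 mm tall, base 36 mm across, standing loose and upside down (crown 26 mm across, in a white cup 24 mm high with about 1.5 mm play) on the nest; its base is uppermost, 108 mm above the table. z axis up.
- weight (a joint): How far the brass weight (20 mm across) has been pressed into the rook's base (m): 0 when it stands 8 mm proud, 0.008 when flush. It starts 6 to 8 mm proud. Stiff push fit, about 40 N: only the press will move it.
- rook_done_center (a point): Centre of a finished grey rook standing upright beside the press, 54 mm tall, base 36 mm across. Leave it alone.
- pawn_a_center (a point): Centre of a grey pawn standing upright beside the press, 48 mm tall, base 32 mm across. Leave it alone.
- pawn_b_center (a point): Centre of another such pawn. Leave it alone.
- tub_center (a point): Centre of a white plastic tub of spare brass weights, 55 mm tall, 76 mm across the rim. Leave it alone.
There are look-alikes about, which are no part of the job. Leave any pink or red look-alike of the part that bears rook_center alone.

How it is judged:
By the outcome, as a careful person would: the job done as asked, in the order asked, and still so for the second after the job is handed in, with the robot touching nothing.
It also fails if it takes over 56 s, if anything falls off the work surface, if the arm or the gripper's body presses on something with over 40 N, if the wrist force passes 120 N, or if a joint passes its speed limit or range.

## Robot

A 6-joint arm with a two-finger parallel gripper is mounted at the origin on the work surface. World frame = base frame: x ahead of the robot, y to its left, z up, the work surface at z = 0. Lengths are in m, angles in degrees, forces in N, time in s.
With the tool pointing down it reaches from about 0.4 to 0.825 m from the base axis. Payload 7 kg.
Tool frame: the origin (TCP) lies between the finger pads; the fingertips stand 19 mm ahead of it and the grasp point (between the pads) is the TCP; x points along the fingers, y is the direction in which the jaws open and shut, and the axes are right-handed (so a half turn about x gives the same grasp; the last joint's range is limited). The gripper opens to 88 mm and grips with 3 to 60 N. Pads are 19 mm wide; open, the fingers measure 130 mm over their backs; the gripper's body (78 mm by 193 mm) begins 47 mm behind the grasp point.
Start: joints at [-60.441, 20.546, 0.682, 0, -70.136, -16.507], TCP at [0.152, -0.658, 0.246] pointing down, gripper open.
Joint ranges: [-176.03, 176.03], [-82.01, 121.73], [-58.28, 71.71], [-173.87, 95.51], [-174.79, -0.11], [-173.66, 173.66]. Speed limits (degrees/s): [136.94, 136.94, 172.46, 180, 180, 180].

## Interface

Orientations are given as [roll, pitch, yaw] about the fixed x, y, z axes, in that order (R = Rz(yaw) Ry(pitch) Rx(roll)).
In Python, from plant import r gives the robot as it stands.
- The arm moves only by the tool send_rows, never from a script. Its argument "plan" is a list of rows, each a list of 2 entries, a list of its own where there are three numbers: the shift along the tool's x, y, z scaled (see below), then the turn, a rotation vector about the tool's x, y, z scaled (see below). A call has exactly 5 rows; each row is the pose to reach, as a shift and turn from the pose measured when the call began, along the tool's axes at that moment; what a row does not reach only later rows make up. The controller multiplies each number of a shift by 0.15 m and each number of a turn by pi/4 rad. A row lasts 1/10 s, in which the tool goes at most 50 mm and 8.59 degrees, less where a joint would pass 70% of its speed; a pose out of reach is approached as far as the arm can. A call with a number of a shift or a turn outside -1 to 1 is refused whole. A call with a gripper value outside its range is refused whole. "jaw" is the opening, from -1 (shut) to 1 (fully open), so that 0 is half open, set as the call begins (left out, the last holds). The fingers move at their own pace and stop on an object; "force" is the grip in N (left out, the last holds). Time passes only in rows, so rows that repeat a pose let the fingers close, or fill a call up. It gives the time, the measured TCP pose, the force and the opening at its end, in the units of the state.
- r.get_state(): the state, without advancing time (a new reading comes with each control period).
- r.capture(name): name is "side" or "top" or "wrist"; returns a dict with "color" (384x512x3 uint8, red, green, blue), "range_z" (384x512 float32, m along the optical axis (not along the pixel's ray), 0 where there is no reading), "mtx" (3x3 intrinsics, pixels), "k1" (the pictures are not rectified: a ray, as slopes to the right and down, at radius r is drawn at 1 + k1 r^2 times it, then the intrinsics apply), "pose" (4x4, takes a point from camera to world coordinates). Camera axes: x right, y down, z forward; pixel columns grow to the right and rows downward; lengths in m; the calibration is good to about 2 mm. A picture is of the moment at which its call begins.
- r.close_job(): hands the job in, once; it reports no verdict.
Trained networks look in a picture, given as the dict that the camera call returned (one of the last four; its "shot" number tells which), for a name from the list of things; names that differ only in an ending like _2 or _b are one class to them, and where a whole thing is asked for, a point or a joint stands for the part that bears it (a point fixed in the world has none). Each returns a list of dicts, best first, with "score" (0 to 1); they miss things now and then, are a little off and sometimes report something else, mostly with a low value. They report only what shows in the picture. A call takes as long as a camera call. They do not tell look-alikes from the thing itself.
- r.find_in(picture, target): "uv" ([column, row] in pixels, amid what is visible of it).
- r.trace(picture, target): "mask" (384x512 bool, what is visible of it) and "uv" ([column, row] in pixels, amid what is visible of it).
The state is a dict: "time_s": time; "joints": joint angles; "qd": joint speeds; "joint_torque": joint torques, N m; "tcp_pos": TCP position; "eef_rot": TCP orientation; "contact_force": force on the tool from outside, world axes, zero at the start; "moment": the same for the moment, N m; "gripper_width": finger opening in m.
Only numpy, scipy, OpenCV 4.12 (cv2) and the standard library are available. Lean on these libraries where they do the work, as an engineer would, in place of code of your own. Each camera call takes 0.05 s, during which the arm holds its last target. There are 200 camera calls.

## Working session

There is one attempt and no reset: what is moved stays moved. The work goes in short steps, Python scripts to look and compute and a tool call to move; the robot and the scene stay as the last step left them, time stands still between calls to the robot, and variables do not carry over. Pictures are saved under pics/ and viewed, about 8 in all and at most 12, crops included, and the job is handed in when it is done.

Besides the shell and the picture viewer there is one more tool, called after "Request:" by a JSON object that holds its "op" and its "data", one argument or row to a line. send_rows: Moves the arm, as the interface text tells. Its arguments: {"type":"object","properties":{"plan":{"type":"array"},"jaw":{"type":"number"},"force":{"type":"number"}},"required":["plan"]}

```bash
ls; mkdir -p pics
cat > h.py <<'E'
import numpy as np, cv2
from plant import r
from scipy.spatial.transform import Rotation as R
def ray(p,uv):
    K=np.array(p['mtx']);T=np.array(p['pose'])
    d=np.array([(uv[0]-K[0,2])/K[0,0],(uv[1]-K[1,2])/K[1,1]]);s=d.copy()
    for _ in range(20): s=d/(1+p['k1']*(s@s))
    return T[:3,3],T[:3,:3]@np.array([s[0],s[1],1.])
def pt(p,uv,z): o,d=ray(p,uv);return o+d*z
def dep(p,uv):
    u,v=[int(round(x)) for x in uv];w=p['range_z'][max(v-2,0):v+3,max(u-2,0):u+3];w=w[w>0]
    return float(np.median(w)) if w.size else 0
def tri(a,b):
    o,d=zip(a,b);A=sum(np.eye(3)-np.outer(x,x)/(x@x) for x in d);B=sum((np.eye(3)-np.outer(x,x)/(x@x))@y for x,y in zip(d,o))
    return np.linalg.solve(A,B)
E
cat > a.py <<'E'
from h import *
np.set_printoptions(precision=4,suppress=True)
s=r.get_state();print(s)
for c in ['side','top','wrist']:
    p=r.capture(c);cv2.imwrite(f'pics/{c}0.png',p['color'][:,:,::-1]);print(c,np.array(p['pose'])[:3],p['k1'])
    for n in ['press','lever_ball','slide_knob','rook_center','rook_done_center','pawn_a_center','tub_center','weight','nest']:
        for q in r.find_in(p,n)[:3]:
            z=dep(p,q['uv']);print(n,np.round(q['uv']),round(q['score'],2),pt(p,q['uv'],z) if z else None)
E
python3 a.py; python3 -c "
import cv2,numpy as np
cv2.imwrite('pics/ab.png',cv2.resize(np.vstack([cv2.imread('pics/side0.png'),cv2.imread('pics/top0.png')]),None,fx=.78,fy=.78))"
```

```text
pics
{'time_s': 0.0, 'joints': array([-60.4421,  20.5917,   0.6336,  -0.0199, -70.1374, -16.5062]), 'qd': array([-0.0782,  0.0054,  0.0398,  0.087 , -0.0593,  0.1015]), 'joint_torque': array([  0.0006, -58.2725,  29.3052,   6.9967,   0.0072,  -0.0001]), 'tcp_pos': array([ 0.1523, -0.6571,  0.2446]), 'eef_rot': array([ 95.4441,  89.9026, 108.489 ]), 'contact_force': array([ 0.3442, -0.0252,  0.5276]), 'moment': array([-0.0012, -0.0177, -0.0214]), 'gripper_width': 0.08783471126789916}
side [[-0.9018 -0.2701  0.3372  0.3384]
 [-0.432   0.578  -0.6923  0.516 ]
 [-0.0079 -0.77   -0.6379  0.6871]] -0.0397553291753956
press [231. 216.] 0.68 [ 0.7098 -0.0679  0.0379]
lever_ball [268. 155.] 0.76 [ 0.5954 -0.0448  0.2727]
slide_knob [232. 262.] 0.78 [0.6252 0.0763 0.0608]
rook_center [308. 303.] 0.87 [0.4417 0.0994 0.0549]
rook_center [322. 246.] 0.81 [ 0.4652 -0.0551  0.0526]
rook_center [235. 236.] 0.64 [0.6297 0.0488 0.1114]
rook_done_center [163. 297.] 0.57 [0.7229 0.2    0.0291]
pawn_a_center [191. 246.] 0.74 [0.756  0.0487 0.0201]
tub_center [288. 192.] 0.63 [ 0.6179 -0.2283  0.0309]
wei
[... 420 characters left out ...]
e_knob [241. 194.] 0.66 [0.6152 0.0435 0.0633]
rook_center [280. 248.] 0.68 [ 0.4562 -0.0714  0.0606]
rook_center [226. 250.] 0.64 [0.4503 0.0852 0.0619]
rook_center [255. 241.] 0.52 [0.4763 0.0027 0.063 ]
rook_done_center [272. 172.] 0.67 [ 0.65   -0.0427  0.2168]
rook_done_center [196. 157.] 0.6 [0.7299 0.1792 0.0533]
pawn_a_center [241. 146.] 0.54 [0.7659 0.0454 0.0462]
tub_center [329. 193.] 0.6 [ 0.6185 -0.2218  0.0438]
weight [227. 251.] 0.48 [0.4465 0.0849 0.0625]
weight [235. 186.] 0.43 [0.6308 0.0596 0.1061]
nest [236. 191.] 0.58 [0.623  0.059  0.0728]
wrist [[-0.2262  0.934   0.2764  0.077 ]
 [ 0.9741  0.217   0.0639 -0.6759]
 [-0.0003  0.2837 -0.9589  0.3845]] -0.06138669574739199
```

View pics/ab.png

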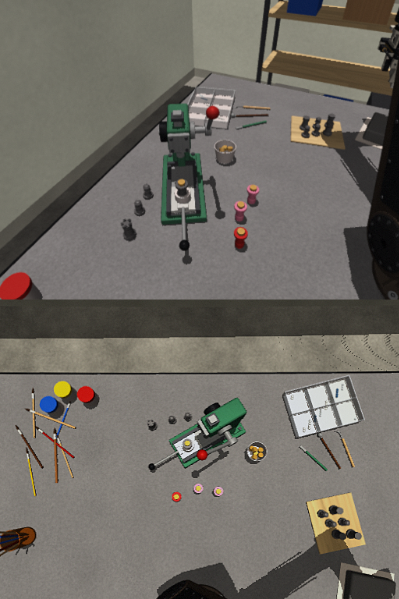

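```bash
python3 -c "
import cv2
a=cv2.imread('pics/top0.png')[110:270,170:350]
cv2.imwrite('pics/c.png',cv2.resize(a,None,fx=3.3,fy=3.3,interpolation=2)[:600,:800])"
```

```text
(no output)
```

View pics/c.png

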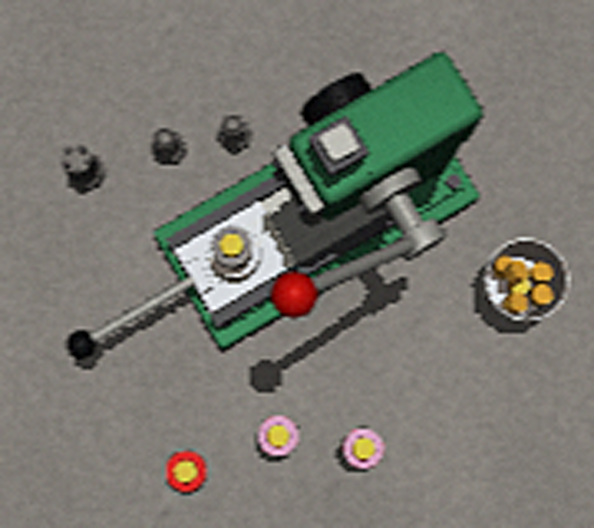

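The pictures show the black slide knob at about (194,214) in top and (236,314) in side. The red lever ball is at about (259,199) in top and (272,144) in side. The rook with brass is in the white nest, and its pink and red look-alikes stand in front. I'll triangulate the colour blobs.

```bash
cat > b.py <<'E'
from h import *
np.set_printoptions(precision=4,suppress=True)
def blob(p,near,f,rad):
    c=p['color'].astype(int);m=f(c[...,0],c[...,1],c[...,2])
    yy,xx=np.indices(m.shape);m&=np.hypot(xx-near[0],yy-near[1])<rad
    return np.array([xx[m].mean(),yy[m].mean()]),m.sum()
red=lambda R,G,B:(R>90)&(G<.4*R)&(B<.4*R)
blk=lambda R,G,B:(R<38)&(G<38)&(B<38)
brs=lambda R,G,B:(R>110)&(B<.55*R)&(G>.55*R)
t=r.capture('top');s=r.capture('side')
P={}
for n,f,a,b in [('ball',red,(259,199),(272,144)),('knob',blk,(194.5,214.5),(236,314)),('brass',brs,(240,184),(232,234))]:
    ua,na=blob(t,a,f,9);ub,nb=blob(s,b,f,13)
    P[n]=tri(ray(t,ua),ray(s,ub));print(n,ua,na,ub,nb,P[n],'depth:',pt(t,ua,dep(t,ua)),pt(s,ub,dep(s,ub)))
d=P['brass']-P['knob'];print('len',np.hypot(*d[:2]),'yaw',np.degrees(np.arctan2(d[1],d[0])))
x=d[:2]/np.hypot(*d[:2]);y=np.array([-x[1],x[0]]);o=P['knob'][:2]+.26*x
b=P['ball'][:2]-o;print('origin',o,'ball in press',b@x,b@y,'expect -.089,-.085,.325')
E
python3 b.py
```

```text
ball [258.8092 198.542 ] 131 [271.8705 141.6978] 139 [ 0.5707 -0.0086  0.3298] depth: [ 0.5685 -0.0089  0.3405] [0.5672 0.0017 0.3367]
knob [194.4038 214.1923] 52 [236.1314 314.1898] 137 [0.5568 0.1822 0.0547] depth: [0.5551 0.1798 0.0666] [0.5538 0.1882 0.0656]
brass [239.7714 183.6286] 35 [232.1481 232.8333] 54 [0.6382 0.0446 0.1141] depth: [0.6374 0.0443 0.1165] [0.6373 0.047  0.117 ]
len 0.15990975715200464 yaw -59.36910953953754
origin [ 0.6892 -0.0415] ball in press -0.08872105582197808 -0.08520643008734362 expect -.089,-.085,.325
```

```bash
cat > pl.py <<'E'
from h import *
np.set_printoptions(precision=4,suppress=True)
yaw=np.radians(-59.37);px=np.array([np.cos(yaw),np.sin(yaw),0]);py=np.array([-px[1],px[0],0]);pz=np.array([0,0,1.])
O=np.array([.6892,-.0415,0])
def W(x,y,z): return O+x*px+y*py+z*pz
def Rt(tilt,sgn=1):   # tool x down, leaning forward (+press x) by tilt deg; tool y = sgn*press y
    t=np.radians(tilt);ax=np.cos(t)*-pz+np.sin(t)*px;ay=sgn*py
    return R.from_matrix(np.c_[ax,ay,np.cross(ax,ay)])
def cur():
    s=r.get_state();return np.array(s['tcp_pos']),R.from_euler('xyz',s['eef_rot'],degrees=True),s
def step(p,Rc,q,Rq): return Rc.inv().apply(q-p)/.15,(Rc.inv()*Rq).as_rotvec()/(np.pi/4)
E
python3 - <<'E'
from pl import *
p,Rc,s=cur();print(Rc.as_matrix(),px,py)
for sg in (1,-1): print(sg,np.degrees((Rc.inv()*Rt(0,sg)).as_rotvec()),np.degrees((Rc.inv()*Rt(25,sg)).as_rotvec()))
sg=min((1,-1),key=lambda g:(Rc.inv()*Rt(0,g)).magnitude())
K=np.array([.5568,.1822,.055])
pre=K-Rt(25,sg).as_matrix()[:,0]*.13;print('pre',pre)
wps=[([.25,-.6,.36],.2),([.36,-.48,.43],.4),([.43,-.34,.44],.6),([.46,-.19,.44],.8),([.47,-.04,.44],1),([.49,.10,.36],1),([.51,.2,.25],1),(pre,1)]
tot=(Rc.inv()*Rt(25,sg)).as_rotvec()
for q,f in wps:
    Rq=Rc*R.from_rotvec(f*tot) if 'R0' not in globals() else R0*R.from_rotvec(f*tot)
    if 'R0' not in globals():R0=Rc
    print(q,*[np.round(v,2).tolist() for v in step(p,Rc,np.array(q),Rq)]);p,Rc=np.array(q),Rq
E
```

```text
[[ 0.     -0.2259  0.9742]
 [-0.0001  0.9742  0.2259]
 [-1.     -0.0001  0.    ]] [ 0.5095 -0.8605  0.    ] [0.8605 0.5095 0.    ]
1 [72.4239  0.0035  0.0024] [ 71.2074 -21.5562 -15.7838]
-1 [-107.5761   -0.0026    0.0038] [-105.638    17.1452  -23.4154]
pre [0.5288 0.2295 0.1728]
[0.25, -0.6, 0.36] [-0.76, 0.23, 0.72] [0.32, -0.1, -0.07]
[0.36, -0.48, 0.43] [-0.44, 0.79, 0.75] [0.32, -0.1, -0.07]
[0.43, -0.34, 0.44] [-0.1, 1.02, 0.21] [0.32, -0.1, -0.07]
[0.46, -0.19, 0.44] [-0.15, 0.96, -0.31] [0.32, -0.1, -0.07]
[0.47, -0.04, 0.44] [-0.26, 0.75, -0.61] [0.32, -0.1, -0.07]
[0.49, 0.1, 0.36] [0.17, 0.59, -0.89] [0.0, 0.0, 0.0]
[0.51, 0.2, 0.25] [0.45, 0.45, -0.77] [0.0, 0.0, 0.0]
[0.5288 0.2295 0.1728] [0.42, 0.21, -0.31] [0.0, 0.0, 0.0]
```

```bash
cat > tr.py <<'E'
from pl import *
p,Rc,s=cur();R0=Rc;sg=-1
K=np.array([.5568,.1822,.055]);Rf=Rt(25,sg)
pre=K-Rf.as_matrix()[:,0]*.13
wps=[([.25,-.6,.36],.15),([.36,-.48,.43],.35),([.43,-.345,.44],.55),([.46,-.2,.44],.75),([.47,-.05,.44],.9),([.48,.08,.39],1),([.5,.18,.27],1),(pre,1)]
tot=(R0.inv()*Rf).as_rotvec()
for q,f in wps:
    Rq=R0*R.from_rotvec(f*tot)
    print(q,*[np.round(v,2).tolist() for v in step(p,Rc,np.array(q),Rq)]);p,Rc=np.array(q),Rq
E
python3 tr.py
```

```text
[0.25, -0.6, 0.36] [-0.76, 0.23, 0.72] [-0.35, 0.06, -0.08]
[0.36, -0.48, 0.43] [-0.54, 0.32, 1.0] [-0.47, 0.08, -0.1]
[0.43, -0.345, 0.44] [-0.23, 0.2, 0.97] [-0.47, 0.08, -0.1]
[0.46, -0.2, 0.44] [-0.25, 0.1, 0.95] [-0.47, 0.08, -0.1]
[0.47, -0.05, 0.44] [-0.32, -0.14, 0.94] [-0.35, 0.06, -0.08]
[0.48, 0.08, 0.39] [0.01, -0.35, 0.86] [-0.23, 0.04, -0.05]
[0.5, 0.18, 0.27] [0.51, -0.45, 0.8] [0.0, 0.0, 0.0]
[0.5288 0.2295 0.1728] [0.51, -0.33, 0.44] [0.0, 0.0, 0.0]
```

Request:
{"op": "send_rows", "data": {
  "plan": [
    [[-0.76, 0.23, 0.72], [-0.35, 0.06, -0.08]],
    [[-0.76, 0.23, 0.72], [-0.35, 0.06, -0.08]],
    [[-0.76, 0.23, 0.72], [-0.35, 0.06, -0.08]],
    [[-0.76, 0.23, 0.72], [-0.35, 0.06, -0.08]],
    [[-0.76, 0.23, 0.72], [-0.35, 0.06, -0.08]]
  ],
  "jaw": 0.2
}}

```text
time_s: 2.1
tcp_pos: [0.2514, -0.5993, 0.3617]
eef_rot: [-132.5, 85.4, -103.6]
contact_force: [-0.2, 0.8, -1.3]
gripper_width: 0.0553
```

Request:
{"op": "send_rows", "data": {
  "plan": [
    [[-0.54, 0.32, 1.0], [-0.47, 0.08, -0.1]],
    [[-0.54, 0.32, 1.0], [-0.47, 0.08, -0.1]],
    [[-0.54, 0.32, 1.0], [-0.47, 0.08, -0.1]],
    [[-0.54, 0.32, 1.0], [-0.47, 0.08, -0.1]],
    [[-0.54, 0.32, 1.0], [-0.47, 0.08, -0.1]]
  ]
}}

```text
time_s: 2.6
tcp_pos: [0.3624, -0.4775, 0.432]
eef_rot: [-145.4, 79.7, -95.1]
contact_force: [0.3, 0.3, 0.1]
gripper_width: 0.0528
```

Request:
{"op": "send_rows", "data": {
  "plan": [
    [[-0.23, 0.2, 0.97], [-0.47, 0.08, -0.1]],
    [[-0.23, 0.2, 0.97], [-0.47, 0.08, -0.1]],
    [[-0.23, 0.2, 0.97], [-0.47, 0.08, -0.1]],
    [[-0.23, 0.2, 0.97], [-0.47, 0.08, -0.1]],
    [[-0.23, 0.2, 0.97], [-0.47, 0.08, -0.1]]
  ]
}}

```text
time_s: 3.1
tcp_pos: [0.4327, -0.3418, 0.4402]
eef_rot: [-157.4, 74.5, -85.6]
contact_force: [-0.6, -0.7, -0.5]
gripper_width: 0.0526
```

```bash
sed -i 's/^wps=\[.*\],.55),/wps=[/; s/R0=Rc;/R0=Rc;print(p,s["joints"]);/; s/,\.75)/,.45)/; s/,\.9)/,.8)/' tr.py; python3 tr.py
```

```text
[ 0.4327 -0.3418  0.4402] [ -7.9317  -1.0535  -9.0936  15.4652 -78.962  -12.8399]
[0.46, -0.2, 0.44] [-0.25, 0.11, 0.92] [-0.47, 0.07, -0.11]
[0.47, -0.05, 0.44] [-0.33, -0.14, 0.94] [-0.37, 0.06, -0.09]
[0.48, 0.08, 0.39] [0.01, -0.36, 0.86] [-0.21, 0.03, -0.05]
[0.5, 0.18, 0.27] [0.51, -0.45, 0.8] [0.0, 0.0, 0.0]
[0.5288 0.2295 0.1728] [0.51, -0.33, 0.44] [0.0, 0.0, 0.0]
```

Request:
{"op": "send_rows", "data": {
  "plan": [
    [[-0.25, 0.11, 0.92], [-0.47, 0.07, -0.11]],
    [[-0.25, 0.11, 0.92], [-0.47, 0.07, -0.11]],
    [[-0.25, 0.11, 0.92], [-0.47, 0.07, -0.11]],
    [[-0.25, 0.11, 0.92], [-0.47, 0.07, -0.11]],
    [[-0.25, 0.11, 0.92], [-0.47, 0.07, -0.11]]
  ]
}}

```text
time_s: 3.6
tcp_pos: [0.4595, -0.2007, 0.4396]
eef_rot: [-167.2, 70.0, -73.6]
contact_force: [0.7, 0.1, 0.3]
gripper_width: 0.0528
```

Request:
{"op": "send_rows", "data": {
  "plan": [
    [[-0.33, -0.14, 0.94], [-0.37, 0.06, -0.09]],
    [[-0.33, -0.14, 0.94], [-0.37, 0.06, -0.09]],
    [[-0.33, -0.14, 0.94], [-0.37, 0.06, -0.09]],
    [[-0.33, -0.14, 0.94], [-0.37, 0.06, -0.09]],
    [[-0.33, -0.14, 0.94], [-0.37, 0.06, -0.09]]
  ]
}}

```text
time_s: 4.1
tcp_pos: [0.4695, -0.0507, 0.44]
eef_rot: [-175.1, 66.7, -64.3]
contact_force: [-0.2, 0.2, 0.4]
gripper_width: 0.0522
```

Request:
{"op": "send_rows", "data": {
  "plan": [
    [[0.01, -0.36, 0.86], [-0.21, 0.03, -0.05]],
    [[0.01, -0.36, 0.86], [-0.21, 0.03, -0.05]],
    [[0.01, -0.36, 0.86], [-0.21, 0.03, -0.05]],
    [[0.01, -0.36, 0.86], [-0.21, 0.03, -0.05]],
    [[0.01, -0.36, 0.86], [-0.21, 0.03, -0.05]]
  ]
}}

```text
time_s: 4.6
tcp_pos: [0.4793, 0.0778, 0.389]
eef_rot: [-179.9, 65.2, -59.3]
contact_force: [0.5, 0.4, -0.2]
gripper_width: 0.0525
```

Request:
{"op": "send_rows", "data": {
  "plan": [
    [[0.51, -0.45, 0.8], [0, 0, 0]],
    [[0.51, -0.45, 0.8], [0, 0, 0]],
    [[0.51, -0.45, 0.8], [0, 0, 0]],
    [[0.51, -0.45, 0.8], [0, 0, 0]],
    [[0.51, -0.45, 0.8], [0, 0, 0]]
  ]
}}

```text
time_s: 5.1
tcp_pos: [0.4989, 0.1767, 0.2685]
eef_rot: [179.7, 65.2, -59.8]
contact_force: [-0.1, -0.4, 0.8]
gripper_width: 0.0528
```

```bash
sed -i 's/^wps=.*/wps=[(pre,1)]/' tr.py; python3 tr.py
python3 - <<'E'
from pl import *
p=r.capture('wrist');cv2.imwrite('pics/w1.png',p['color'][:,:,::-1])
K=np.array([.5568,.1822,.055]);T=np.linalg.inv(p['pose']);c=T[:3,:3]@K+T[:3,3];print('knob expected',np.array(p['mtx'])@(c/c[2]))
for q in r.find_in(p,'slide_knob')[:2]:
  z=dep(p,q['uv']);print(q,pt(p,q['uv'],z+.011))
E
```

```text
[0.4989 0.1767 0.2685] [ 55.533    6.49   -28.6022  24.1887 -67.9964 -36.8138]
[0.5288 0.2295 0.1728] [0.49, -0.35, 0.45] [-0.0, 0.0, -0.0]
knob expected [212.3943 219.9587   1.    ]
{'uv': [219.1, 111.3], 'score': 0.81} [0.6247 0.0606 0.0397]
```

View pics/w1.png

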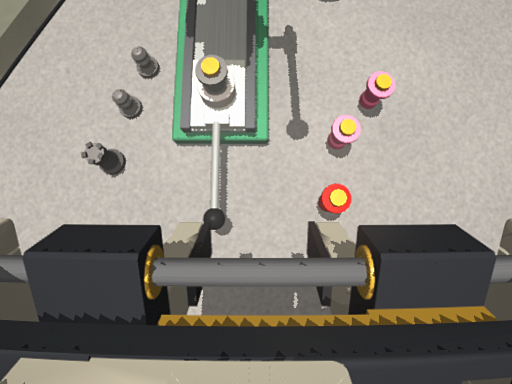

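The knob shows at (213,218), within 2 px of where I predicted. Going to the pre-grasp pose and then down.

Request:
{"op": "send_rows", "data": {
  "plan": [
    [[0.49, -0.35, 0.45], [0, 0, 0]],
    [[0.49, -0.35, 0.45], [0, 0, 0]],
    [[0.49, -0.35, 0.45], [0, 0, 0]],
    [[0.49, -0.35, 0.45], [0, 0, 0]],
    [[0.49, -0.35, 0.45], [0, 0, 0]]
  ]
}}

```text
time_s: 5.7
tcp_pos: [0.5295, 0.2294, 0.1777]
eef_rot: [-179.4, 65.3, -59.1]
contact_force: [-0.4, -0.4, 1.1]
gripper_width: 0.0525
```

Request:
{"op": "send_rows", "data": {
  "plan": [
    [[0.2, 0, 0], [0, 0, 0]],
    [[0.4, 0, 0], [0, 0, 0]],
    [[0.6, 0, 0], [0, 0, 0]],
    [[0.8, 0, 0], [0, 0, 0]],
    [[0.86, 0, 0], [0, 0, 0]]
  ]
}}

```text
time_s: 6.2
tcp_pos: [0.5571, 0.1811, 0.0607]
eef_rot: [-179.5, 65.2, -59.2]
contact_force: [-0.2, -1.2, -0.2]
gripper_width: 0.0522
```

Request:
{"op": "send_rows", "data": {
  "plan": [
    [[0, 0, 0], [0, 0, 0]],
    [[0, 0, 0], [0, 0, 0]],
    [[0, 0, 0], [0, 0, 0]],
    [[0, 0, 0], [0, 0, 0]],
    [[0, 0, 0], [0, 0, 0]]
  ],
  "jaw": -1,
  "force": 15
}}

```text
time_s: 6.7
tcp_pos: [0.5571, 0.1814, 0.0619]
eef_rot: [-179.3, 65.2, -59.0]
contact_force: [-4.2, 0.2, 6.0]
gripper_width: 0.0251
```

Run:
```python
from pl import *
p,Rc,s=cur();print(p,s['joints'],s['gripper_width'],s['contact_force'])
for d in (.1,.103):print(step(p,Rc,p+d*px,Rt(25,-1)))
```

```text
[0.5571 0.1814 0.0619] [ 48.2974  23.4472 -40.1326  37.8076 -40.7678 -50.0845] 0.025051105358563645 [-4.1976  0.1909  6.0398]
(array([ 0.2796, -0.0032, -0.6052]), array([-0.0081,  0.0046,  0.003 ]))
(array([ 0.288 , -0.0033, -0.6234]), array([-0.0081,  0.0046,  0.003 ]))
```

Request:
{"op": "send_rows", "data": {
  "plan": [
    [[0.06, 0, -0.1], [0, 0, 0]],
    [[0.1, 0, -0.19], [0, 0, 0]],
    [[0.14, 0, -0.27], [0, 0, 0]],
    [[0.18, 0, -0.36], [0, 0, 0]],
    [[0.22, 0, -0.44], [0, 0, 0]]
  ]
}}

```text
time_s: 7.2
tcp_pos: [0.5948, 0.1171, 0.0617]
eef_rot: [-179.2, 65.1, -58.9]
contact_force: [-7.4, -1.1, 16.4]
gripper_width: 0.0247
```

```bash
cat > k.py <<'E'
from pl import *
p,Rc,s=cur();print(p,s['joints'],s['gripper_width'],s['contact_force'],'press frame',(p-O)@px,(p-O)@py)
for d in (-.160,-.157):print(d,step(p,Rc,W(d,0,.058),Rt(25,-1)))
E
python3 k.py
```

```text
[0.5948 0.1171 0.0617] [ 39.6419  23.4111 -41.3921  43.2382 -37.4519 -46.9667] 0.02471485919283067 [-7.3838 -1.1243 16.3515] press frame -0.1845737811413638 -0.0004479315951424394
-0.16 (array([ 0.0914, -0.0036, -0.1382]), array([-0.0086,  0.0019,  0.004 ]))
-0.157 (array([ 0.0998, -0.0037, -0.1563]), array([-0.0086,  0.0019,  0.004 ]))
```

Request:
{"op": "send_rows", "data": {
  "plan": [
    [[0.015, 0, -0.05], [0, 0, 0]],
    [[0.03, 0, -0.08], [0, 0, 0]],
    [[0.05, 0, -0.12], [0, 0, 0]],
    [[0.07, 0, -0.165], [0, 0, 0]],
    [[0.075, 0, -0.175], [0, 0, 0]]
  ]
}}

```text
time_s: 7.7
tcp_pos: [0.6089, 0.093, 0.0624]
eef_rot: [-179.2, 65.1, -58.8]
contact_force: [-20.0, 14.3, 6.1]
gripper_width: 0.0244
```

```bash
python3 k.py
```

```text
[0.6089 0.093  0.0624] [ 36.3463  23.4932 -41.4166  44.9655 -36.3222 -45.3517] 0.024431598678525512 [-19.9821  14.3415   6.1014] press frame -0.15661900209648422 -0.0005669148216527956
-0.16 (array([ 0.0169, -0.0035,  0.0327]), array([-0.0075,  0.0033,  0.0051]))
-0.157 (array([ 0.0253, -0.0036,  0.0146]), array([-0.0075,  0.0033,  0.0051]))
```

Request:
{"op": "send_rows", "data": {
  "plan": [
    [[0, 0, 0.01], [0, 0, 0]],
    [[0, 0, 0.02], [0, 0, 0]],
    [[0, 0, 0.02], [0, 0, 0]],
    [[-0.02, 0, 0.02], [0, 0, 0]],
    [[-0.05, 0, 0.02], [0, 0, 0]]
  ],
  "jaw": 0.2
}}

```text
time_s: 8.2
tcp_pos: [0.6059, 0.0979, 0.0681]
eef_rot: [-179.2, 65.1, -58.9]
contact_force: [0.9, 0.2, 0.4]
gripper_width: 0.052
```

Request:
{"op": "send_rows", "data": {
  "plan": [
    [[-0.2, 0, 0], [0, 0, 0]],
    [[-0.4, 0, 0], [0, 0, 0]],
    [[-0.7, 0, 0], [0, 0, 0]],
    [[-1, 0, 0], [0, 0, 0]],
    [[-1, 0, 0], [0, 0, 0]]
  ]
}}

```text
time_s: 8.7
tcp_pos: [0.5751, 0.156, 0.2105]
eef_rot: [-177.9, 65.2, -57.5]
contact_force: [-0.5, 0.5, 0.0]
gripper_width: 0.0527
```

```bash
cat > l.py <<'E'
from pl import *
p,Rc,s=cur();print(p,s['joints'],s['gripper_width'],s['contact_force'])
B=W(-.0887,-.0852,.328);Rf=Rt(25,-1);ax=Rf.as_matrix()[:,0]
for q in [p+.5*(B-.11*ax-p)+np.array([-.02,.02,.05]),B-.11*ax,B]:
    print(q,*[np.round(v,3).tolist() for v in step(p,Rc,q,Rf)]);p,Rc=q,Rf
t=r.capture('top');s=r.capture('side');cv2.imwrite('pics/t2.png',cv2.resize(np.hstack([t['color'][120:260,170:310],s['color'][100:340:,170:310][:140],s['color'][200:340:,170:310]]),None,fx=1.9,fy=1.9)[:,:,::-1])
E
python3 l.py
```

```text
[0.5751 0.156  0.2105] [ 46.9461  13.5536 -29.2411  28.8284 -57.2864 -34.4946] 0.052742371168463274 [-0.4714  0.5194  0.0265]
[0.541  0.1137 0.3691] [-0.912, 0.322, -0.56] [-0.009, 0.006, 0.018]
[0.547  0.0314 0.4277] [-0.146, 0.245, -0.611] [0.0, 0.0, 0.0]
[ 0.5707 -0.0086  0.328 ] [0.733, 0.0, 0.0] [0.0, 0.0, 0.0]
```

View pics/t2.png

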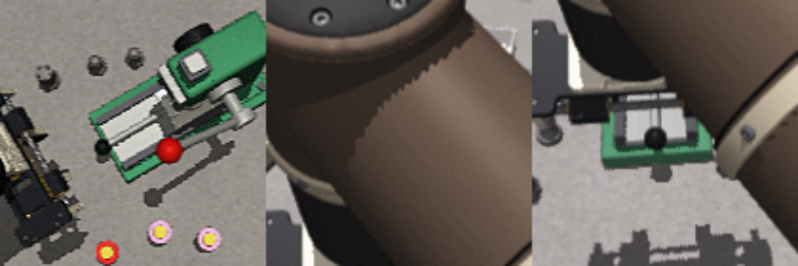

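The top view shows the knob at about (223,197) and the nest under the head. I'll check that number and move on to the ball.

Request:
{"op": "send_rows", "data": {
  "plan": [
    [[-0.91, 0.32, -0.56], [0, 0, 0.02]],
    [[-0.91, 0.32, -0.56], [0, 0, 0.02]],
    [[-0.91, 0.32, -0.56], [0, 0, 0.02]],
    [[-0.91, 0.32, -0.56], [0, 0, 0.02]],
    [[-0.91, 0.32, -0.56], [0, 0, 0.02]]
  ],
  "jaw": 0.35
}}

```text
time_s: 9.3
tcp_pos: [0.5407, 0.1111, 0.3671]
eef_rot: [179.8, 65.3, -60.1]
contact_force: [0.0, -0.1, 0.1]
gripper_width: 0.0589
```

Request:
{"op": "send_rows", "data": {
  "plan": [
    [[-0.15, 0.24, -0.61], [0, 0, 0]],
    [[-0.15, 0.24, -0.61], [0, 0, 0]],
    [[-0.15, 0.24, -0.61], [0, 0, 0]],
    [[-0.15, 0.24, -0.61], [0, 0, 0]],
    [[-0.15, 0.24, -0.61], [0, 0, 0]]
  ]
}}

```text
time_s: 9.8
tcp_pos: [0.5461, 0.0294, 0.4238]
eef_rot: [179.4, 65.3, -60.5]
contact_force: [0.6, -0.5, -0.5]
gripper_width: 0.059
```

```bash
cat > m.py <<'E'
from pl import *
p,Rc,s=cur();print(p,s['joints'],s['gripper_width'],s['contact_force'])
B=W(-.0887,-.0852,.327);Rf=Rt(25,-1)
print(*[np.round(v,3).tolist() for v in step(p,Rc,B,Rf)])
t=r.capture('top');w=r.capture('wrist')
c=t['color'].astype(int).max(2);m=c<38;yy,xx=np.indices(m.shape);m&=np.hypot(xx-223.2,yy-197.4)<7
u=np.array([xx[m].mean(),yy[m].mean()]) if m.any() else None
if u is not None:
    o,d=ray(t,u);k=o+d*(.055-o[2])/d[2];print('knob',u,m.sum(),k,'press x,y',(k-O)@px,(k-O)@py)
c=w['color'].astype(int);m=((c[...,0]>90)&(c[...,1]<.4*c[...,0])&(c[...,2]<.4*c[...,0])).astype('uint8')
n,l,st,ce=cv2.connectedComponentsWithStats(m);i=1+st[1:,4].argmax();o,d=ray(w,ce[i]);e=B-o;print('ball wrist',ce[i],st[i],'ray miss vec in press',[(e-d*(e@d)/(d@d))@v for v in (px,py,pz)], dep(w,ce[i]),pt(w,ce[i],dep(w,ce[i])+.014),B)
cv2.imwrite('pics/w3.png',w['color'][:,:,::-1])
E
python3 m.py
```

```text
[0.5461 0.0294 0.4238] [ 39.164   -0.0558 -16.0579  24.7899 -79.4596 -14.865 ] 0.059041405486104225 [ 0.6493 -0.5445 -0.489 ]
[0.712, -0.018, -0.004] [-0.01, 0.006, -0.011]
knob [225.8621 194.5862] 29 [0.6141 0.0889 0.055 ] press x,y -0.15046686793957742 0.0018394533483313137
ball wrist [257.1703 187.7155] [ 239  170   37   37 1086] ray miss vec in press [np.float64(-0.00116261121349622), np.float64(0.0021287428975000863), np.float64(-0.00015837868281709522)] 0.24331828951835632 [ 0.5695 -0.0107  0.3272] [ 0.5707 -0.0086  0.327 ]
```

View pics/w3.png

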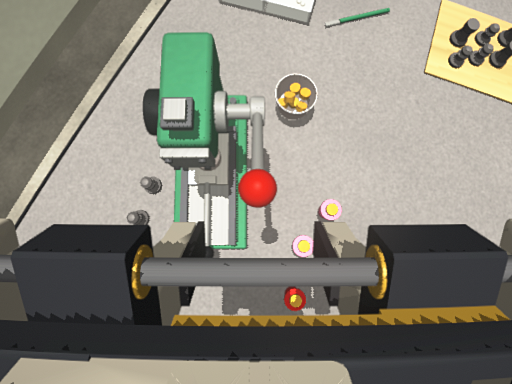

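The ball at (257,188) agrees with the triangulated position to about 2 mm. The nest sits under the ram. Descending and pinching.

Request:
{"op": "send_rows", "data": {
  "plan": [
    [[0.2, 0, 0], [0, 0, -0.01]],
    [[0.4, 0, 0], [0, 0, -0.01]],
    [[0.6, -0.01, 0], [0, 0, -0.01]],
    [[0.72, -0.01, 0], [0, 0, -0.01]],
    [[0.72, -0.01, 0], [0, 0, -0.01]]
  ]
}}

```text
time_s: 10.4
tcp_pos: [0.5688, -0.0092, 0.3224]
eef_rot: [179.5, 65.3, -60.2]
contact_force: [-0.1, -0.3, 0.2]
gripper_width: 0.0595
```

Request:
{"op": "send_rows", "data": {
  "plan": [
    [[0, 0, 0], [0, 0, 0]],
    [[0, 0, 0], [0, 0, 0]],
    [[0, 0, 0], [0, 0, 0]],
    [[0, 0, 0], [0, 0, 0]],
    [[0, 0, 0], [0, 0, 0]]
  ],
  "jaw": -1,
  "force": 45
}}

```text
time_s: 10.9
tcp_pos: [0.5694, -0.0085, 0.3231]
eef_rot: [179.8, 65.3, -59.8]
contact_force: [0.9, 3.0, 1.1]
gripper_width: 0.0299
```

```bash
cat > lev.py <<'E'
import sys
from pl import *
p,Rc,s=cur()
f=np.array(s['contact_force']);q=p-O
print('press',q@px,q@py,q[2],'w',s['gripper_width'],'F',f@px,f@py,f@pz,'j',s['joints'])
a=np.arctan2(q[2]-.195,.028-q@px);print('lever angle',.8379-a,'rad',np.hypot(q[2]-.195,.028-q@px))
Rf=Rt(25,-1)
ths=[float(v) for v in sys.argv[1:]]
off=p-W(.028-.175*np.cos(a),0,.195+.175*np.sin(a)) # keep grasp offset
off=off
for th in ths:
    b=.8379-th;v=W(.028-.175*np.cos(b),0,.195+.175*np.sin(b))+off
    print(th,*[np.round(u,3).tolist() for u in step(p,Rc,v,Rc)])
E
python3 lev.py .05 .1 .15 .2 .25
```

```text
press -0.08946244847207517 -0.08626321521166448 0.32312309905040487 w 0.029902031113894726 F -2.119101947515057 2.3055607986668645 1.1358876393959818 j [ 33.3424   3.0462 -26.3182  27.4581 -64.8377 -15.7908]
lever angle 0.009119959654050214 rad 0.1738187426928833
0.05 [0.016, 0.0, 0.045] [0.0, 0.0, 0.0]
0.1 [0.037, 0.0, 0.099] [0.0, 0.0, 0.0]
0.15 [0.061, 0.0, 0.152] [0.0, 0.0, 0.0]
0.2 [0.088, 0.001, 0.204] [0.0, 0.0, 0.0]
0.25 [0.117, 0.001, 0.255] [0.0, 0.0, 0.0]
```

Request:
{"op": "send_rows", "data": {
  "plan": [
    [[0.016, 0, 0.045], [0, 0, 0]],
    [[0.037, 0, 0.099], [0, 0, 0]],
    [[0.061, 0, 0.152], [0, 0, 0]],
    [[0.088, 0, 0.204], [0, 0, 0]],
    [[0.117, 0, 0.255], [0, 0, 0]]
  ]
}}

```text
time_s: 11.4
tcp_pos: [0.5558, 0.0149, 0.2928]
eef_rot: [-180.0, 65.2, -59.7]
contact_force: [-2.0, -2.4, 7.2]
gripper_width: 0.0304
```

```bash
python3 lev.py .3 .36 .42 .47 .52
```

```text
press -0.11648171445634904 -0.08602680590442535 0.2928472040521192 w 0.03039028682484977 F 0.9928271536808093 -2.955073438289379 7.225088745038921 j [ 36.5533   3.3701 -30.143   28.0948 -62.4174 -20.7613]
lever angle 0.24262062864208023 rad 0.1744965362208174
0.3 [0.036, 0.0, 0.056] [0.0, 0.0, 0.0]
0.36 [0.077, 0.0, 0.113] [0.0, 0.0, 0.0]
0.42 [0.122, 0.001, 0.167] [0.0, 0.0, 0.0]
0.47 [0.161, 0.001, 0.21] [0.0, 0.0, 0.0]
0.52 [0.203, 0.001, 0.251] [0.0, 0.0, 0.0]
```

Request:
{"op": "send_rows", "data": {
  "plan": [
    [[0.036, 0, 0.056], [0, 0, 0]],
    [[0.077, 0, 0.113], [0, 0, 0]],
    [[0.122, 0, 0.167], [0, 0, 0]],
    [[0.161, 0, 0.21], [0, 0, 0]],
    [[0.203, 0, 0.251], [0, 0, 0]]
  ]
}}

```text
time_s: 11.9
tcp_pos: [0.545, 0.0337, 0.2509]
eef_rot: [-179.8, 65.1, -59.5]
contact_force: [-11.1, 4.8, 12.4]
gripper_width: 0.0301
```

```bash
python3 lev.py .56 .61 .67 .73 .79
```

```text
press -0.1381625766792783 -0.08581619144278879 0.2508581997426109 w 0.03007339591556004 F -9.767449220872916 -7.068358918127247 12.355951431356631 j [ 38.9759   4.6996 -34.7274  29.351  -58.1136 -26.0788]
lever angle 0.513602264468076 rad 0.1753001436599025
0.56 [0.04, 0.0, 0.036] [0.0, 0.0, 0.0]
0.61 [0.085, 0.0, 0.073] [0.0, 0.0, 0.0]
0.67 [0.142, 0.001, 0.115] [0.0, 0.0, 0.0]
0.73 [0.201, 0.001, 0.153] [0.0, 0.0, 0.0]
0.79 [0.262, 0.001, 0.187] [0.0, 0.0, 0.0]
```

Request:
{"op": "send_rows", "data": {
  "plan": [
    [[0.04, 0, 0.036], [0, 0, 0]],
    [[0.085, 0, 0.075], [0, 0, 0]],
    [[0.142, 0, 0.118], [0, 0, 0]],
    [[0.201, 0, 0.157], [0, 0, 0]],
    [[0.262, 0, 0.192], [0, 0, 0]]
  ]
}}

```text
time_s: 12.4
tcp_pos: [0.54, 0.0423, 0.2045]
eef_rot: [-179.6, 65.1, -59.3]
contact_force: [-13.1, 4.7, 15.3]
gripper_width: 0.0296
```

```bash
python3 lev.py .83 .88 .94 1.0 1.06
```

```text
press -0.14812911326729233 -0.08569076795812568 0.20445027594281556 w 0.02960760384600475 F -10.738968828722829 -8.903217224939404 15.337204363861494 j [ 39.734    6.9886 -39.3677  31.7099 -52.3791 -31.0308]
lever angle 0.7842960125700208 rad 0.17638246017027331
0.83 [0.048, 0.0, 0.024] [0.0, 0.0, 0.0]
0.88 [0.101, 0.0, 0.048] [0.0, 0.0, 0.0]
0.94 [0.166, 0.001, 0.072] [0.0, 0.0, 0.0]
1.0 [0.233, 0.001, 0.093] [0.0, 0.0, 0.0]
1.06 [0.301, 0.001, 0.11] [0.0, 0.0, 0.0]
```

Request:
{"op": "send_rows", "data": {
  "plan": [
    [[0.048, 0, 0.028], [0, 0, 0]],
    [[0.101, 0, 0.054], [0, 0, 0]],
    [[0.166, 0, 0.08], [0, 0, 0]],
    [[0.233, 0, 0.102], [0, 0, 0]],
    [[0.301, 0, 0.12], [0, 0, 0]]
  ],
  "force": 60
}}

```text
time_s: 12.9
tcp_pos: [0.5411, 0.0405, 0.1566]
eef_rot: [-179.5, 65.1, -59.2]
contact_force: [-14.7, 8.8, 13.1]
gripper_width: 0.0297
```

```bash
python3 lev.py 1.05 1.08 1.1
```

```text
press -0.1460438106451447 -0.08569841548603897 0.15660420700726072 w 0.029722774360335828 F -15.037795744336556 -8.17787954092509 13.112849899262578 j [ 38.5599  10.0785 -43.9053  35.824  -45.5699 -35.8652]
lever angle 1.0550320032826865 rad 0.17822874331438315
1.05 [-0.006, -0.0, -0.001] [0.0, 0.0, 0.0]
1.08 [0.029, 0.0, 0.006] [0.0, 0.0, 0.0]
1.1 [0.051, 0.0, 0.01] [0.0, 0.0, 0.0]
```

Request:
{"op": "send_rows", "data": {
  "plan": [
    [[0.015, 0, 0.005], [0, 0, 0]],
    [[0.025, 0, 0.01], [0, 0, 0]],
    [[0.035, 0, 0.01], [0, 0, 0]],
    [[0.045, 0, 0.01], [0, 0, 0]],
    [[0.045, 0, 0.01], [0, 0, 0]]
  ]
}}

```text
time_s: 13.4
tcp_pos: [0.5416, 0.0396, 0.1508]
eef_rot: [-179.3, 65.0, -59.0]
contact_force: [-12.0, 6.7, 12.6]
gripper_width: 0.0299
```

```bash
python3 lev.py 1.05 1.08 1.1
```

```text
press -0.14495504470304257 -0.08568002818453752 0.15075153496361726 w 0.02985740611244543 F -11.938982998892241 -6.924987928234863 12.612897532599819 j [ 38.2664  10.4824 -44.5144  36.599  -44.6279 -36.5731]
lever angle 1.088365617291267 rad 0.17852555600335612
1.05 [-0.044, -0.0, -0.009] [0.0, 0.0, 0.0]
1.08 [-0.01, -0.0, -0.002] [0.0, 0.0, 0.0]
1.1 [0.013, 0.0, 0.002] [0.0, 0.0, 0.0]
```

Run:
```python
from pl import *
t=r.capture('top');s=r.capture('side');w=r.capture('wrist')
a=cv2.resize(w['color'],(512,384));b=cv2.resize(t['color'][140:236,180:308],(288,216),interpolation=2);c=cv2.resize(s['color'][100:340,130:370],(288,288))[:168]
cv2.imwrite('pics/d.png',np.hstack([a,np.vstack([b,c])])[:,:,::-1])
```

```text
(no output)
```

View pics/d.png

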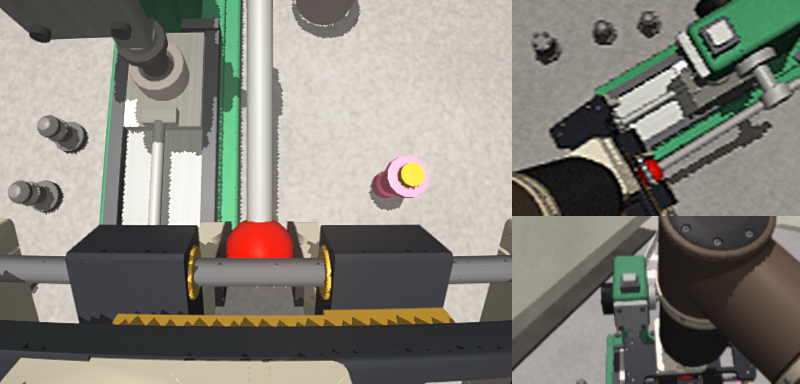

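```bash
cat > bar.py <<'E'
from pl import *
w=r.capture('wrist')
T=np.linalg.inv(w['pose'])
m=[]
for v in range(384):
  for u in range(0,512):
    z=w['range_z'][v,u]
    if z>0: m.append((u,v,z))
m=np.array(m)
K=np.array(w['mtx']);d=np.c_[(m[:,0]-K[0,2])/K[0,0],(m[:,1]-K[1,2])/K[1,1]];s=d.copy()
for _ in range(15): s=d/(1+w['k1']*(s**2).sum(1,keepdims=True))
P=(np.c_[s,np.ones(len(s))]*m[:,2:])@np.array(w['pose'])[:3,:3].T+np.array(w['pose'])[:3,3]
q=P-O;X,Y,Z=q@px,q@py,q[:,2]
c=w['color'][m[:,1].astype(int),m[:,0].astype(int)].astype(int)
red=(c[:,0]>90)&(c[:,1]<.4*c[:,0])
sel=(abs(Y+.0855)<.003)&(X>-.115)&(X<0)&(Z>.12)&(Z<.36)&~red
f=np.polyfit(X[sel],Z[sel],1);print('n',sel.sum(),'lever angle',.8379+np.arctan(f[0]),'hinge-dist',(.195-f[0]*.028-f[1])*np.cos(np.arctan(f[0])))
rb=red&(abs(Y+.0855)<.02)&(Z>.1)
A=np.c_[2*X[rb],2*Y[rb],2*Z[rb],np.ones(rb.sum())];sol=np.linalg.lstsq(A,X[rb]**2+Y[rb]**2+Z[rb]**2,rcond=None)[0]
print('ball',sol[:3],'r',np.sqrt(sol[3]+sol[:3]@sol[:3]),rb.sum())
E
python3 bar.py
```

```text
n 2566 lever angle 1.037098863733795 hinge-dist -0.004691940510392895
ball [-0.1419 -0.0868  0.16  ] r 0.015613435628745193 2143
```

Request:
{"op": "send_rows", "data": {
  "plan": [
    [[0.02, 0, 0], [0, 0, 0]],
    [[0.03, 0, 0], [0, 0, 0]],
    [[0.04, 0, 0], [0, 0, 0]],
    [[0.05, 0, 0], [0, 0, 0]],
    [[0.06, 0, 0], [0, 0, 0]]
  ]
}}

```text
time_s: 14.1
tcp_pos: [0.543, 0.038, 0.146]
eef_rot: [-178.8, 64.9, -58.5]
contact_force: [-53.4, 29.2, 51.5]
gripper_width: 0.0292
```

```bash
python3 lev.py; python3 bar.py
```

```text
press -0.14290636884514094 -0.08531256096164085 0.14602431310140765 w 0.02921712049353638 F -52.305200137057284 -31.060915474881032 51.48474358480755 j [ 37.8302  10.7591 -45.1897  37.6308 -43.5754 -37.323 ]
lever angle 1.1169854687621683 rad 0.1777852772842012
n 2695 lever angle 1.0531456948228555 hinge-dist -0.004394780496284218
ball [-0.1412 -0.0868  0.157 ] r 0.015484204219588217 2009
```

```bash
cat > up.py <<'E'
import sys
from pl import *
p,Rc,s=cur();f=np.array(s['contact_force']);q=p-O
print('press',q@px,q@py,q[2],'w',s['gripper_width'],'F',f@px,f@py,f@pz)
th0,*ths=[float(v) for v in sys.argv[1:]]
g=lambda th:W(.028-.175*np.cos(.8379-th),0,.195+.175*np.sin(.8379-th))
for th in ths: print(th,*[np.round(u,3).tolist() for u in step(p,Rc,p+g(th)-g(th0),Rc)])
E
python3 up.py 1.05 1.03 1.0 .96 .92 .88
```

```text
press -0.14290664220702465 -0.0853198907656947 0.1460502739724969 w 0.02986969643992646 F -49.04922900183027 -29.93034504872021 48.73522976071973
1.03 [-0.023, -0.0, -0.005] [0.0, 0.0, 0.0]
1.0 [-0.057, -0.0, -0.014] [0.0, 0.0, 0.0]
0.96 [-0.101, -0.001, -0.028] [0.0, 0.0, 0.0]
0.92 [-0.145, -0.001, -0.043] [0.0, 0.0, 0.0]
0.88 [-0.189, -0.002, -0.06] [0.0, 0.0, 0.0]
```

Request:
{"op": "send_rows", "data": {
  "plan": [
    [[0.0, 0, 0.0], [0, 0, 0]],
    [[-0.02, 0, -0.005], [0, 0, 0]],
    [[-0.05, 0, -0.01], [0, 0, 0]],
    [[-0.09, 0, -0.022], [0, 0, 0]],
    [[-0.13, 0, -0.035], [0, 0, 0]]
  ]
}}

```text
time_s: 14.65
tcp_pos: [0.5407, 0.0411, 0.1666]
eef_rot: [-178.8, 64.9, -58.4]
contact_force: [-5.2, 3.2, 5.6]
gripper_width: 0.0297
```

```bash
python3 bar.py; python3 up.py .93 .89 .84 .78 .72 .66
```

```text
n 2434 lever angle 0.9368327194785322 hinge-dist -0.004677531846731925
ball [-0.1445 -0.0868  0.1772] r 0.015515805052903373 2099
press -0.14680295303310734 -0.08564916931414578 0.16741619260787122 w 0.029687834265956954 F -8.99826999151579 -6.01903531640229 7.928173456047879
0.89 [-0.044, -0.0, -0.017] [0.0, 0.0, 0.0]
0.84 [-0.097, -0.001, -0.04] [0.0, 0.0, 0.0]
0.78 [-0.16, -0.002, -0.071] [0.0, 0.0, 0.0]
0.72 [-0.22, -0.002, -0.106] [0.0, 0.0, 0.0]
0.66 [-0.278, -0.003, -0.145] [0.0, 0.0, 0.0]
```

The stop was reached at 1.053 rad and the ease-back is tracking. I'll continue at about 0.5 rad/s.

Request:
{"op": "send_rows", "data": {
  "plan": [
    [[-0.04, 0, -0.016], [0, 0, 0]],
    [[-0.09, 0, -0.037], [0, 0, 0]],
    [[-0.15, 0, -0.066], [0, 0, 0]],
    [[-0.21, 0, -0.1], [0, 0, 0]],
    [[-0.27, 0, -0.139], [0, 0, 0]]
  ]
}}

```text
time_s: 15.2
tcp_pos: [0.5415, 0.0396, 0.2141]
eef_rot: [-178.6, 64.9, -58.3]
contact_force: [1.5, 0.6, 2.9]
gripper_width: 0.0298
```

```bash
python3 bar.py; python3 up.py .67 .62 .57 .52 .47 .42
```

```text
n 2106 lever angle 0.6647061758460493 hinge-dist -0.005184452147130471
ball [-0.1429 -0.0868  0.225 ] r 0.015375067994294838 2147
press -0.14471839471770664 -0.0856828200591858 0.2156448674794805 w 0.029698077389456876 F -5.528036435907303 -4.8683814896000746 8.934574319715217
0.62 [-0.047, -0.001, -0.034] [0.0, 0.0, 0.0]
0.57 [-0.092, -0.001, -0.071] [0.0, 0.0, 0.0]
0.52 [-0.136, -0.002, -0.11] [0.0, 0.0, 0.0]
0.47 [-0.177, -0.003, -0.151] [0.0, 0.0, 0.0]
0.42 [-0.217, -0.003, -0.194] [0.0, 0.0, 0.0]
```

Request:
{"op": "send_rows", "data": {
  "plan": [
    [[-0.047, 0, -0.034], [0, 0, 0]],
    [[-0.092, 0, -0.071], [0, 0, 0]],
    [[-0.136, 0, -0.11], [0, 0, 0]],
    [[-0.177, 0, -0.151], [0, 0, 0]],
    [[-0.217, 0, -0.194], [0, 0, 0]]
  ]
}}

```text
time_s: 15.75
tcp_pos: [0.5482, 0.0281, 0.2582]
eef_rot: [-178.4, 64.9, -58.1]
contact_force: [8.7, -5.4, -1.8]
gripper_width: 0.0295
```

```bash
python3 bar.py; python3 up.py .42 .37 .32 .27 .22 .17
```

```text
n 1687 lever angle 0.39808841108834236 hinge-dist -0.005586882812025372
ball [-0.1291 -0.0869  0.2689] r 0.015769196474321394 2211
press -0.13112123860845912 -0.08585108056987444 0.25941271858378173 w 0.029946328354004577 F 6.656475179791991 2.6033331471522336 2.538481212418068
0.37 [-0.037, -0.001, -0.045] [0.0, 0.0, 0.0]
0.32 [-0.072, -0.001, -0.092] [0.0, 0.0, 0.0]
0.27 [-0.104, -0.002, -0.14] [0.0, 0.0, 0.0]
0.22 [-0.134, -0.003, -0.19] [0.0, 0.0, 0.0]
0.17 [-0.162, -0.004, -0.242] [0.0, 0.0, 0.0]
```

Request:
{"op": "send_rows", "data": {
  "plan": [
    [[-0.035, 0, -0.045], [0, 0, 0]],
    [[-0.07, 0, -0.092], [0, 0, 0]],
    [[-0.1, 0, -0.14], [0, 0, 0]],
    [[-0.13, 0, -0.19], [0, 0, 0]],
    [[-0.158, 0, -0.242], [0, 0, 0]]
  ]
}}

```text
time_s: 16.3
tcp_pos: [0.5601, 0.0075, 0.2966]
eef_rot: [-178.3, 64.9, -58.0]
contact_force: [9.4, -2.4, -5.4]
gripper_width: 0.0293
```

```bash
python3 bar.py; python3 up.py .15 .12 .09 .06 .03 .0
```

```text
n 1120 lever angle 0.13658934650267618 hinge-dist -0.006024163729539862
ball [-0.1043 -0.087   0.3078] r 0.015464336696680517 2345
press -0.10725316381176542 -0.08605503285816461 0.2975124555209207 w 0.02951953646720351 F 7.706138548212171 5.349467576070405 -2.0323642045679287
0.12 [-0.015, -0.0, -0.032] [0.0, 0.0, 0.0]
0.09 [-0.028, -0.001, -0.064] [0.0, 0.0, 0.0]
0.06 [-0.041, -0.001, -0.097] [0.0, 0.0, 0.0]
0.03 [-0.052, -0.002, -0.13] [0.0, 0.0, 0.0]
0.0 [-0.063, -0.002, -0.163] [0.0, 0.0, 0.0]
```

Request:
{"op": "send_rows", "data": {
  "plan": [
    [[-0.014, 0, -0.032], [0, 0, 0]],
    [[-0.027, 0, -0.062], [0, 0, 0]],
    [[-0.038, 0, -0.09], [0, 0, 0]],
    [[-0.05, 0, -0.12], [0, 0, 0]],
    [[-0.058, 0, -0.145], [0, 0, 0]]
  ]
}}

```text
time_s: 16.85
tcp_pos: [0.5686, -0.007, 0.3145]
eef_rot: [-178.3, 64.9, -58.0]
contact_force: [-0.6, 7.8, -7.8]
gripper_width: 0.0297
```

```bash
python3 bar.py; python3 up.py .03 .02 0 -.02
```

```text
n 842 lever angle -0.011130341519378084 hinge-dist -0.0057753137520361415
ball [-0.0868 -0.0872  0.3258] r 0.015546692209490275 2453
press -0.09142004958239297 -0.08614763023803182 0.3142773289023951 w 0.029472299675888297 F -1.260738427915297 3.2099012441163692 -2.292436410332596
0.02 [-0.004, -0.0, -0.011] [0.0, 0.0, 0.0]
0.0 [-0.011, -0.0, -0.033] [0.0, 0.0, 0.0]
-0.02 [-0.017, -0.001, -0.056] [0.0, 0.0, 0.0]
```

The lever is back at rest: angle about 0 and the ball at its rest position. I'll nudge it up lightly, release and withdraw.

Request:
{"op": "send_rows", "data": {
  "plan": [
    [[-0.008, 0, -0.015], [0, 0, 0]],
    [[-0.008, 0, -0.015], [0, 0, 0]],
    [[-0.008, 0, -0.015], [0, 0, 0]],
    [[-0.008, 0, -0.015], [0, 0, 0]],
    [[-0.008, 0, -0.015], [0, 0, 0]]
  ]
}}

```text
time_s: 17.4
tcp_pos: [0.5686, -0.0069, 0.3145]
eef_rot: [-178.3, 65.1, -58.0]
contact_force: [-0.6, 6.7, -6.9]
gripper_width: 0.0292
```

Request:
{"op": "send_rows", "data": {
  "plan": [
    [[0, 0, 0], [0, 0, 0]],
    [[0, 0, 0], [0, 0, 0]],
    [[0, 0, 0], [0, 0, 0]],
    [[0, 0, 0], [0, 0, 0]],
    [[0, 0, 0], [0, 0, 0]]
  ],
  "jaw": 0.35
}}

```text
time_s: 17.9
tcp_pos: [0.5685, -0.0072, 0.3147]
eef_rot: [-178.3, 65.1, -58.0]
contact_force: [1.2, 1.0, -0.1]
gripper_width: 0.0581
```

Request:
{"op": "send_rows", "data": {
  "plan": [
    [[-0.2, 0, 0], [0, 0, 0]],
    [[-0.4, 0, 0], [0, 0, 0]],
    [[-0.6, 0, 0], [0, 0, 0]],
    [[-0.8, 0, 0], [0, 0, 0]],
    [[-0.9, 0, 0], [0, 0, 0]]
  ]
}}

```text
time_s: 18.4
tcp_pos: [0.5385, 0.0416, 0.44]
eef_rot: [-177.9, 65.1, -57.6]
contact_force: [0.4, 0.0, -0.5]
gripper_width: 0.0591
```

Request:
{"op": "send_rows", "data": {
  "plan": [
    [[0, 0, 0.3], [0, 0, 0]],
    [[0, 0, 0.6], [0, 0, 0]],
    [[0, 0, 0.9], [0, 0, 0]],
    [[0, 0, 1], [0, 0, 0]],
    [[0, 0, 1], [0, 0, 0]]
  ]
}}

```text
time_s: 18.9
tcp_pos: [0.4696, 0.1606, 0.3761]
eef_rot: [-178.1, 65.1, -57.7]
contact_force: [0.5, 0.2, -0.2]
gripper_width: 0.059
```

```bash
python3 bar.py;python3 up.py 0
python3 - <<'E'
from pl import *
t=r.capture('top');w=r.capture('wrist')
cv2.imwrite('pics/e.png',np.hstack([cv2.resize(w['color'],(512,384)),np.vstack([cv2.resize(t['color'][110:272,170:332],(288,288),interpolation=2),np.zeros((96,288,3),'uint8')])])[:,:,::-1])
E
```

```text
n 42 lever angle -0.3319778520890221 hinge-dist 0.07053504026074908
ball [0. 0. 0.] r 0.0 0
press -0.28488494130267694 -0.08584415294999818 0.3768877156710233 w 0.05933977154795852 F 0.2513173016077147 -0.30985150008924195 0.053687349580481325
```

View pics/e.png

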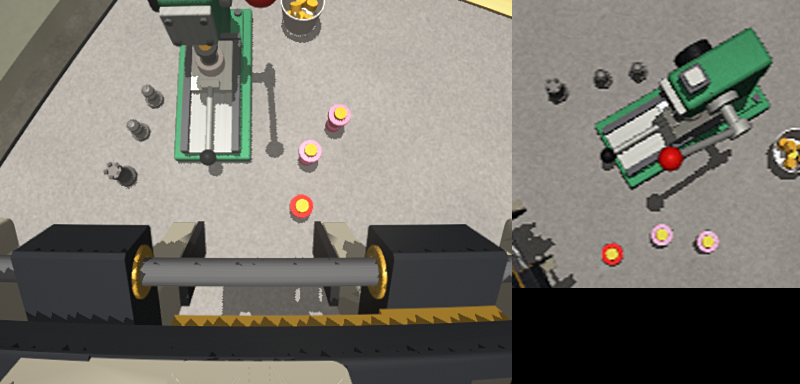

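The lever is back up, the knob is near (208,157) and the look-alikes are untouched. I'll check the weight and knob more closely from the wrist view.

Run:
```python
from pl import *
w=r.capture('wrist');cv2.imwrite('pics/f.png',cv2.resize(w['color'][10:180,140:300],(565,600),interpolation=2)[:,:,::-1])
c=w['color'].astype(int).max(2);yy,xx=np.indices(c.shape);m=(c<45)&(np.hypot(xx-208,yy-157)<8)
u=[xx[m].mean(),yy[m].mean()];o,d=ray(w,u);k=o+d*(.056-o[2])/d[2]-O;print(u,'knob press',k@px,k@py)
for v in range(30,72,3):
    z=dep(w,(207,v));q=pt(w,(207,v),z)-O;print(v,w['color'][v,207],np.array([q@px,q@py,q[2]]))
```

```text
[np.float64(nan), np.float64(nan)] knob press nan nan
30 [69 68 65] [-0.0386 -0.0238  0.2009]
33 [69 68 65] [-0.0385 -0.0228  0.195 ]
36 [70 69 65] [-0.0386 -0.0217  0.1892]
39 [66 67 64] [-0.0382 -0.0205  0.1823]
42 [55 56 54] [-0.0411 -0.0203  0.1804]
45 [72 60 43] [-0.0406 -0.019   0.1732]
48 [154 116  46] [-0.0039 -0.0065  0.1078]
51 [80 79 77] [-0.0087 -0.0066  0.1077]
54 [82 80 76] [-0.0131 -0.0066  0.1069]
57 [55 54 51] [-0.0163 -0.0062  0.1039]
60 [54 52 50] [-0.011  -0.003   0.0864]
63 [60 59 56] [-0.0077 -0.0003  0.0717]
66 [142 133 124] [-0.0139 -0.0008  0.0735]
69 [170 158 149] [-0.0188 -0.0009  0.0731]<stdin>:4: RuntimeWarning: Mean of empty slice.
  ret = ret.dtype.type(ret / rcount)
```

View pics/f.png

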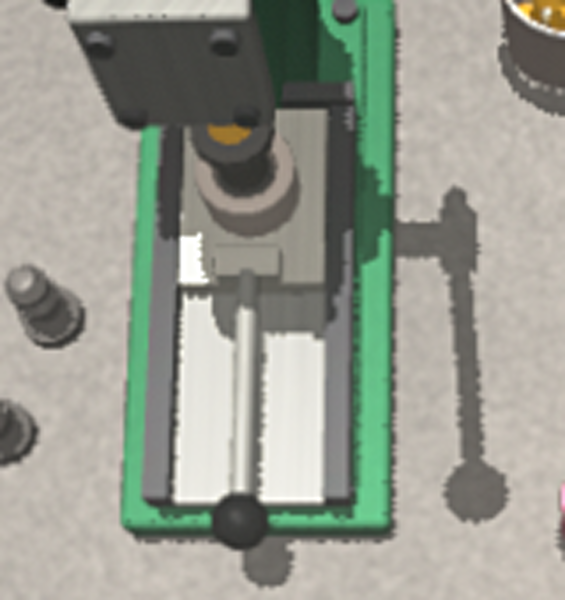

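The brass reads z = 107.8 mm against 107.7 mm for the rook base, so it is flush. The base's front edge is about 17 mm in front of the ram axis with an 18 mm radius, so the rook is centred under the ram.

Run:
```python
from pl import *
w=r.capture('wrist');o,d=ray(w,(208.3,157.3));k=o+d*(.056-o[2])/d[2]-O;print('knob',k@px,k@py)
if k@px>-.166: print(r.close_job())
```

```text
knob -0.15801559995767708 -0.0036097329612755453
the job is handed in; nothing more can be done
None
```

The weight is pressed home flush, the nest is fully in, and the lever is back at rest. I handed the job in at about 19 s of the 56 s allowed.

- **Nest:** I pinched the slide knob and pushed until the end stop pushed back with about 25 N. My last check put the knob 158 mm in front of the ram axis, against 160 mm when fully in.
- **Lever down:** I pulled it to the stop, where the wrist camera's fit of the bar read 1.053 rad and the force rose sharply. My first two pulls fell short of the stop, at 1.037 rad, because the ball shifted about 10 mm in the fingers. One more small pull, with no lifting in between, reached it. Forces there peaked at about 80 N at the wrist, under the 120 N limit.
- **Lever up:** I eased it back held in the fingers at about 0.5 rad/s. I let go only once the bar read −0.01 rad and the ball was at its rest position.
- **Weight:** its top measured 107.8 mm against 107.7 mm for the rook's base.
- **Everything else:** in the last pictures the finished rook, pawns, tub and look-alikes appeared where they started, and the gripper was clear of everything.

Two of my own checks failed: the final bar-angle fit, because the lever was out of the wrist view by then, and one automatic search for the knob. I relied on the top picture for the lever and located the knob by eye in the wrist picture.

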